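# Shut the tool chest at the parts counter

### The arm

A 6-joint arm with a two-finger parallel gripper is mounted at the origin on the work surface. World frame = base frame: x ahead of the robot, y to its left, z up, the work surface at z = 0. Lengths are in m, angles in rad, forces in N, time in s.
With the tool pointing down it reaches from about 0.425 to 1.125 m from the base axis. Payload 14.9 kg.
Tool frame: the origin (TCP) lies midway between the tips of the shut fingers; the grasp point (between the pads) lies grip_depth behind it (grip_depth is the distance from the TCP to the grasp point, in m); z points along the fingers, y is the line along which they close (so a half turn about z gives the same grasp; the last joint's range is limited). The gripper opens to 91 mm and grips with 3 to 60 N. Pads are 32 mm wide; open, the fingers measure 118 mm over their backs; the gripper's body (76 mm by 178 mm) begins 60 mm behind the grasp point.
Start: joints at [1.206, 0.379, 1.734, -0, 1.028, -0.033], TCP at [0.228, 0.662, 0.214] pointing down, gripper open.
Joint ranges: [-2.77, 2.77], [-0.74, 2.19], [0, 2.66], [-1.06, 4.2], [0.31, 2.87], [-3.08, 3.08]. Speed limits (rad/s): [1.89, 1.89, 2.39, 3.14, 3.14, 3.14].

### API

Orientations are given as a unit quaternion [w, x, y, z].
In Python, from workcell import read_state, read_camera, calibration, finish_job, outline_of, grip_depth gives the robot as it stands. The module is installed in compiled form; this text tells all that it offers.
- The arm moves only by the tool step_arm, never from a script. Its argument "increments" is a list that holds one entry, the list of rows, each a list of 4 numbers: the shift along the tool's x, y, z in cm, then the turn about the tool's z in degrees. A call has 1 to 5 rows; each row is the pose to reach, as a shift and turn from the pose commanded when the call began, along the tool's axes at that moment; what a row does not reach only later rows make up. A row lasts 1/12 s, in which the tool goes at most 41.7 mm and 7.16 degrees, less where a joint would pass 70% of its speed; a pose out of reach is approached as far as the arm can. A call with a gripper value outside its range is refused whole. "gripper" is the finger opening in cm, from 0 to 9.12, set as the call begins (left out, the last holds). The fingers move at their own pace and stop on an object; "force" is the grip in N (left out, the last holds). Time passes only in rows, so rows that repeat a pose let the fingers close. It gives the time, the measured TCP pose, the force, the opening and the grip force at its end, in the units of the state.
- read_state(): the state, without advancing time (a new reading comes with each control period).
- read_camera(name): name is "side" or "top"; returns the picture (420x560x3 uint8, blue, green, red); there is no depth.
- calibration(name): a dict with "K" (3x3 intrinsics, pixels), "dist_coeffs" ([k1, k2, p1, p2, k3] as OpenCV has them; the pictures are not rectified), "view" (4x4, takes a point from world to camera coordinates). Camera axes: x right, y up, looking along -z (the intrinsics and any distortion apply to the point x, -y, -z); pixel columns grow to the right and rows downward; lengths in m; the calibration is good to about 2 mm. A picture is of the moment at which its call begins. calibration takes no time and is no camera call.
- finish_job(): hands the job in; it is judged then, once.
Trained networks look in the newest picture that a camera, given by its name, has taken for a name from the list of things; names that differ only in an ending like _2 or _b are one class to them, and where a whole thing is asked for, a point or a joint stands for the part that bears it (a point fixed in the world has none). Each returns a list of dicts, best first, with "p" (0 to 1); they miss things now and then, are a little off and sometimes report something else, mostly with a low value. They report only what shows in the picture. A call takes as long as a camera call. They do not tell look-alikes from the thing itself.
- outline_of(camera, target): "mask" (420x560 bool, what is visible of it) and "position" ([column, row] in pixels, amid what is visible of it).
The state is a dict: "time_s": time; "joints": joint angles; "dq": joint speeds; "effort": joint torques, N m; "eef_pos": TCP position; "tcp_rot": TCP orientation; "force": force on the tool from outside, world axes, zero at the start; "torque": the same for the moment, N m; "finger_gap": finger opening in m; "finger_force": force on a finger pad.
Only numpy, scipy, OpenCV 4.12 (cv2) and the standard library are available. Lean on these libraries where they do the work, as an engineer would, in place of code of your own. Each camera call takes 0.05 s, during which the arm holds its last target. There are 200 camera calls.

### The job

Close up the grey tool chest: with the fingertips, gently push both of its drawers fully home, and only after that push its lid down until it is fully shut. Nothing is to be picked up: leave the bearing in the chest's top tray, and leave the oil filter, the spray can and the carton beside the chest where they stand.

Things in the scene. Friction and masses are not known exactly. Their poses are not given: they have to be found in the camera images.
- chest: Grey steel tool chest, fixed; 190 mm deep (x), 340 wide (y), 110 high without lid. Origin: centre of its underside; its front faces its own -x (the robot), y to its left. Two drawers side by side below, their fronts 103 mm before the origin when home; above them an open tray (floor 76, rim 110 mm above the counter) that the lid covers.
- drawer_left (a joint): How far the left (+y) drawer is out, m: 0 fully home, grows to 0.12 as it comes out along the chest's -x. Stays where it is left; pushing takes about 2 N plus 6 N per m/s. No spring or catch.
- drawer_right (a joint): The same for the right (-y) drawer.
- drawer_left_lip (a point): Front middle of the left drawer's aluminium pull lip; moves with the drawer; axes as the chest's. The lip is a ledge 140 mm wide (y), 7 thick, 63 to 70 mm above the counter, 8 mm out from the flat front (156 wide, 12 to 70 mm above the counter). A finger pointing down, tip 45 mm above the counter, bears on it and the gripper's body clears the tray rim.
- drawer_right_lip (a point): The same point of the right drawer.
- lid (a joint): Opening angle of the lid, rad: 0 fully shut, grows as it swings up and back to 1.5. A stiff hinge: it stays at any angle, does not fall, and needs 2 to 5 N at its free edge to go down. No catch.
- lid_hinge (a point): Middle of the lid's hinge line, along the chest's y at its rear: 90 mm behind the chest's origin, 110 mm above the counter. Its axes turn with the lid; at 0 they are the chest's.
- lid_edge (a point): Middle of the lid's free (front) edge on its outer face; moves with the lid (its z points out of that face, its -x from hinge to edge). Flat panel, 187 mm from hinge line to edge, 340 wide, 10 thick; hinge line on its underside. Open, the outer face looks up and away from the robot; push it near the edge towards the robot and down. Shut, this point is 120 mm above the counter.
- bearing: Loose steel ball bearing, a disc 48 mm across and 15 high, lying in the chest's top tray. Origin: centre of its underside. Stays in the tray.
- filter: Loose white oil filter canister, 72 mm across, 80 high, standing to the left of the chest. Origin: centre of its underside. Leave alone.
- can: Loose spray can, 60 mm across, 170 high, standing to the right of the chest. Origin: centre of its underside. Leave alone.
- carton: Loose cardboard carton 100 x 60 x 45 high, before the filter, to the left of the chest. Origin: centre of its underside. Leave alone.
Mind the look-alikes: they are no part of the job. Of the things that look like the bearing, the middle-sized one is meant.

How it is judged:
On the way, in this order (a step that is already met when the one before it is completed fails the run):
1. both drawers are pushed home while the lid is still open (value of joint each of drawer_left, drawer_right below 0.005 m and value of joint lid above 0.5 rad), for 0.1 s.
2. then the lid is shut (value of joint lid below 0.04 rad), for 0.1 s.
At the end, for the whole second after the job is handed in: Both drawers within 5 mm of fully home and the lid within 0.04 rad (about 7 mm at its edge) of shut; the bearing still lies in the tray; filter, can and carton upright within 30 mm of where they stood (value of joint each of drawer_left, drawer_right below 0.005 m and value of joint lid below 0.04 rad and z of bearing in the frame of chest between 0.065 and 0.09 m and distance of each of filter, can, carton from where it was at the start of the episode below 0.03 m and angle between each of filter, can, carton's own z axis and vertical below 0.3 rad); the robot touches nothing.
It fails at once if a drawer is slammed home (faster than 0.5 m/s) (velocity of joint any of drawer_left, drawer_right below -0.5 m/s).
It fails at once if the lid is slammed (faster than 3 rad/s) (velocity of joint lid below -3 rad/s).
It fails at once if the bearing is lifted out of the tray (z of bearing in the frame of chest above 0.115 m).
It fails at once if the oil filter, can or carton is lifted, carried, pushed away (30 mm) or tipped (height (world z) of any of filter, can, carton above 0.02 m or distance of any of filter, can, carton from where it was at the start of the episode above 0.03 m or angle between any of filter, can, carton's own z axis and vertical above 0.3 rad).
It fails at once if the chest, a drawer or the lid is pushed with the arm instead of the fingers (contact force between the arm and chest above 5 N).
It also fails if it takes over 58 s, if anything falls off the work surface, if the arm or the gripper's body presses on something with over 40 N, if the wrist force passes 120 N, or if a joint passes its speed limit or range.

## Working session

There is one attempt and no reset: what is moved stays moved. The work goes in short steps, Python scripts to look and compute and a tool call to move; the robot and the scene stay as the last step left them, time stands still between calls to the robot, and variables do not carry over. Pictures are saved under pics/ and viewed, at most 10 in all, crops included, and the job is handed in when it is done.

Besides the shell and the picture viewer there is one more tool, called after "Call:" by a JSON object that holds its "name" and its "arguments", one argument or row to a line. step_arm: Moves the arm, as the interface text tells. Its arguments: {"type":"object","properties":{"increments":{"type":"array","items":{"type":"array","items":{"type":"array","items":{"type":"number"}}}},"gripper":{"type":"number"},"force":{"type":"number"}},"required":["increments"]}

```bash
mkdir -p pics
cat > h.py <<'E'
import numpy as np, cv2
from workcell import *
def ray(cam,px):
    c=calibration(cam);K=np.array(c["K"]);V=np.array(c["view"]);d=np.array(c["dist_coeffs"])
    u=cv2.undistortPoints(np.array([[px]],float),K,d)[0,0]
    R=V[:3,:3];o=-R.T@V[:3,3];return o,R.T@np.array([u[0],-u[1],-1])
def atz(cam,px,z):
    o,r=ray(cam,px);return o+r*(z-o[2])/r[2]
def tri(p1,p2,c1="side",c2="top"):
    A=np.zeros((3,3));b=np.zeros(3);L=[]
    for c,p in((c1,p1),(c2,p2)):
        o,r=ray(c,p);r=r/np.linalg.norm(r);M=np.eye(3)-np.outer(r,r);A+=M;b+=M@o;L.append((o,M))
    x=np.linalg.solve(A,b);return x,[np.linalg.norm(M@(x-o)) for o,M in L]
def proj(cam,P):
    c=calibration(cam);V=np.array(c["view"]);P=np.atleast_2d(P)
    q=P@V[:3,:3].T+V[:3,3];q=q*[1,-1,-1]
    return cv2.projectPoints(q,np.zeros(3),np.zeros(3),np.array(c["K"]),np.array(c["dist_coeffs"]))[0][:,0]
E
python3 - <<'E'
from h import *
s=read_state();print(s["eef_pos"],s["tcp_rot"],s["time_s"],grip_depth)
for c in("side","top"):
    im=read_camera(c);cv2.imwrite(f"pics/{c}0.png",im)
    for t in("chest","drawer_left_lip","drawer_right_lip","lid_edge","bearing","filter","can","carton"):
        print(c,t,[(np.round(o["position"]),round(o["p"],2),int(o["mask"].sum())) for o in outline_of(c,t)[:4]])
print(read_state()["time_s"])
E
```

```text
[0.2278706  0.6614298  0.21328184] [-1.07667376e-04  1.65110322e-01  9.86274940e-01 -5.58985166e-04] 0.0 0.0188
side chest [(array([279., 234.]), 0.57, 13581), (array([316., 338.]), 0.43, 1171), (array([316., 268.]), 0.41, 1580)]
side drawer_left_lip [(array([316., 268.]), 0.94, 1661)]
side drawer_right_lip [(array([323., 213.]), 0.57, 1354)]
side lid_edge [(array([249., 205.]), 0.57, 2874)]
side bearing [(array([352., 183.]), 0.98, 447), (array([260., 210.]), 0.72, 193)]
side filter [(array([255., 322.]), 0.57, 919)]
side can [(array([278., 143.]), 0.57, 644)]
side carton [(array([317., 341.]), 0.61, 1153)]
top chest [(array([262., 225.]), 0.98, 22231)]
top drawer_left_lip [(array([216., 265.]), 0.71, 2372)]
top drawer_right_lip [(array([293., 278.]), 0.74, 2458)]
top lid_edge [(array([268., 172.]), 0.75, 3024)]
top bearing [(array([280., 142.]), 0.76, 196), (array([357., 321.]), 0.75, 804), (array([288., 196.]), 0.64, 428)]
top filter [(array([155., 200.]), 0.62, 1135)]
top can [(array([392., 209.]), 0.58, 1200)]
top carton [(array([139., 272.]), 0.87, 1543)]
0.9
```

View pics/side0.png

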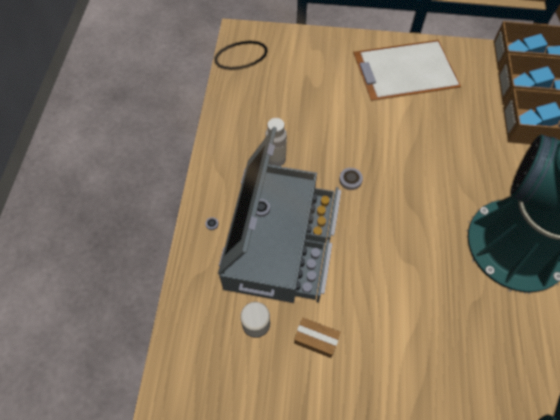

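View pics/top0.png

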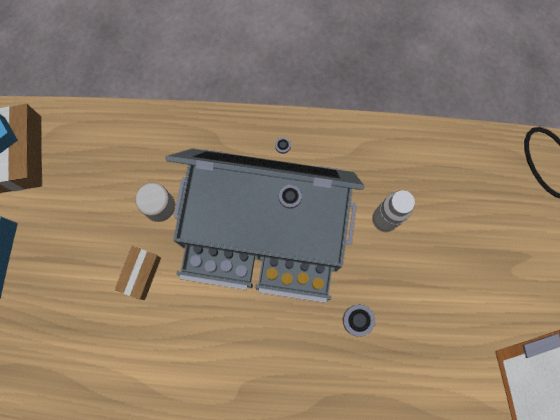

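The side picture shows the chest with both drawers out on the robot's side (lips at about (335,212) and (326,270)) and the lid nearly upright. In the top picture the lips run (179,275)-(251,287) and (258,290)-(328,298). The lid edge runs (168,155)-(361,185), and the bearing is in the tray at (290,196). I'll fit a chest model to these points and overlay it.

```bash
cat > fit.py <<'E'
from h import *
from scipy.optimize import least_squares
def pts(p):
    x,y,a,dl,dr,l=p
    L=lambda b:[-.103-dl if b=='l' else -.103-dr]
    q={}
    for n,s,d in(('l',1,dl),('r',-1,dr)):
        cy=s*.085
        q[n+'a']=(-.111-d,cy+.07,.07);q[n+'b']=(-.111-d,cy-.07,.07)
    q['fl']=(-.095,.17,.11);q['fr']=(-.095,-.17,.11)
    for n,s in(('el',1),('er',-1)):
        q[n]=(.09-.187*np.cos(l)+.01*np.sin(l),s*.17,.11+.187*np.sin(l)+.01*np.cos(l))
        q['i'+n]=(.09-.187*np.cos(l),s*.17,.11+.187*np.sin(l))
    c,s=np.cos(a),np.sin(a)
    return {k:np.array([x+c*v[0]-s*v[1],y+s*v[0]+c*v[1],v[2]]) for k,v in q.items()}
E
python3 - <<'E'
from fit import *
obs=[('top','la',(179,275)),('top','lb',(251,287)),('top','ra',(258,290)),('top','rb',(328,298)),('top','fl',(177,240)),('top','fr',(343,266)),('top','el',(168,157)),('top','er',(361,186)),
('side','lb',(326,240)),('side','la',(321,299)),('side','rb',(338,190)),('side','ra',(332,238)),('side','fl',(294,293)),('side','fr',(316,172))]
c=atz('top',(262,225),.1)
def f(p):
    P=pts(p);return np.concatenate([proj(cam,P[k])[0]-o for cam,k,o in obs])
r=least_squares(f,[c[0],c[1],0,.07,.07,1.3],loss='soft_l1',f_scale=2);p=r.x
print(c,np.round(p,4));print([(o[0],o[1],np.round(e,1).tolist()) for o,e in zip(obs,f(p).reshape(-1,2))])
np.save('p.npy',p);P=pts(p)
for k in P: print(k,np.round(P[k],3))
print('bearing',tri((260,208),(290,196)))
for cam,(r0,c0,w,h) in(('top',(130,110,300,200)),('side',(120,180,200,200))):
    im=cv2.imread(f'pics/{cam}0.png');z=4 if w==200 else 2.6;z=2.6
    if w==200:z=3
    cr=cv2.resize(im[r0:r0+h,c0:c0+w],None,fx=z,fy=z,interpolation=cv2.INTER_CUBIC)
    for k,v in P.items():
        q=((proj(cam,v)[0]+.5-[c0,r0])*z).astype(int);cv2.circle(cr,tuple(int(t) for t in q),3,(0,0,255),1);cv2.putText(cr,k,tuple(int(t)+4 for t in q),0,.4,(0,255,255))
    cv2.imwrite(f'pics/{cam}1.png',cr)
for t,a,b,h in(('filter',(255,322),(155,200),0),('carton',(317,341),(139,272),0),('can',(278,143),(392,209),0)): print(t,tri(a,b))
E
```

```text
[0.64664472 0.05653463 0.1       ] [ 0.6834  0.0539 -0.0869  0.0489  0.0521  1.1419]
[('top', 'la', [-0.9, -0.1]), ('top', 'lb', [-5.5, -1.4]), ('top', 'ra', [1.8, -0.6]), ('top', 'rb', [0.3, 1.6]), ('top', 'fl', [-4.2, -0.2]), ('top', 'fr', [-0.6, -0.5]), ('top', 'el', [-2.9, 0.2]), ('top', 'er', [3.0, -0.0]), ('side', 'lb', [2.6, 3.5]), ('side', 'la', [-0.4, -5.0]), ('side', 'rb', [0.5, -1.3]), ('side', 'ra', [-0.6, -4.5]), ('side', 'fl', [0.3, -3.5]), ('side', 'fr', [0.0, 0.4])]
la [0.538 0.222 0.07 ]
lb [0.525 0.083 0.07 ]
ra [0.52  0.053 0.07 ]
rb [ 0.507 -0.086  0.07 ]
fl [0.604 0.232 0.11 ]
fr [ 0.574 -0.107  0.11 ]
el [0.719 0.221 0.284]
iel [0.71  0.222 0.28 ]
er [ 0.69  -0.117  0.284]
ier [ 0.681 -0.117  0.28 ]
bearing (array([0.71461291, 0.00373433, 0.08271944]), [np.float64(0.0002909038218608163), np.float64(0.00029090382186079916)])
filter (array([0.69617908, 0.29820256, 0.03342488]), [np.float64(0.0030692198665664082), np.float64(0.0030692198665665965)])
carton (array([0.53842812, 0.32315694, 0.00805194]), [np.float64(0.003419049343529436), np.float64(0.0034190493435291677)])
can (array([ 0.69214895, -0.20415396,  0.09858438]), [np.float64(0.004684728886843879), np.float64(0.004684728886843848)])
```

View pics/top1.png

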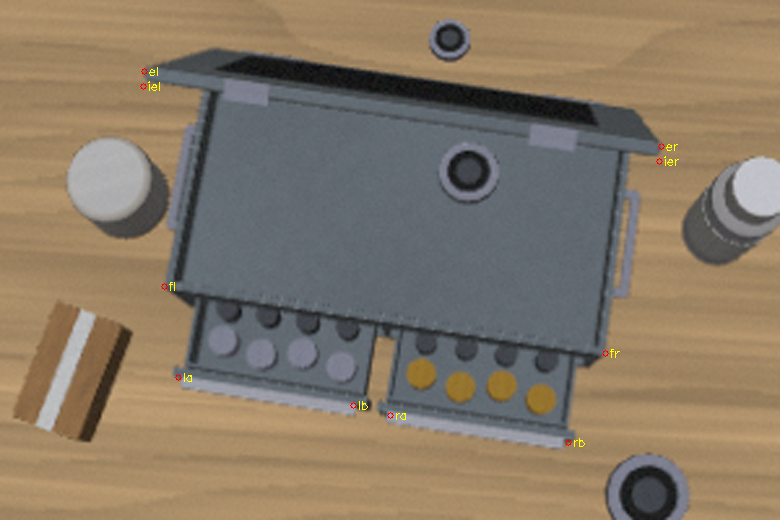

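View pics/side1.png

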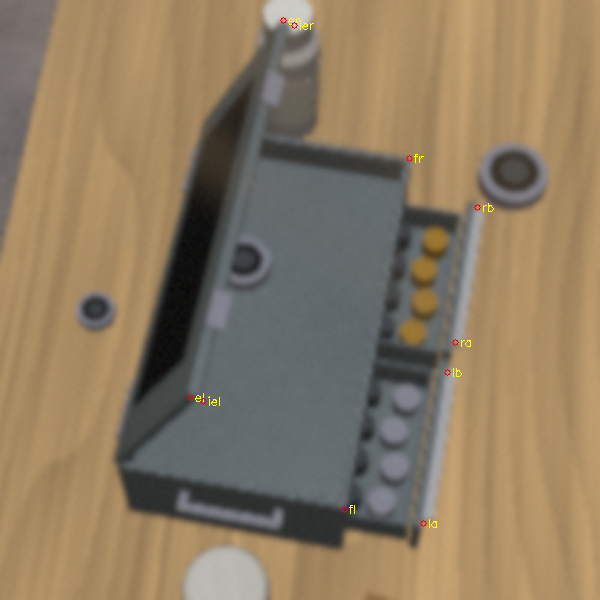

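The model fits within a few mm: yaw is -0.087, both drawers are about 50 mm out, and the lid is at about 1.14 rad. The crops show the predicted lips, rim and lid-edge corners on the real ones. The bearing is in the tray at z of about 0.08. Next I move in front of the left drawer.

Call:
{"name": "step_arm", "arguments": {
  "increments": [
    [[-2.7,-2.6,0,0],[-5.4,-5.2,0,0],[-8.1,-7.8,0,0],[-10.8,-10.4,0,0],[-13.5,-13,0,0]]
  ],
  "gripper": 0
}}

```text
time_s: 1.32
eef_pos: [0.3137, 0.4934, 0.2139]
tcp_rot: [0.0, 0.165, 0.986, 0.0]
force: [0.6, 0.5, 0.6]
finger_gap: 0.0609
finger_force: 0.0
```

Call:
{"name": "step_arm", "arguments": {
  "increments": [
    [[-2.7,-2.6,0,0],[-5.4,-5.2,0,0],[-8.1,-7.8,0,0],[-10.8,-10.4,0,0],[-13.5,-13,0,0]]
  ]
}}

```text
time_s: 1.73
eef_pos: [0.3991, 0.3265, 0.2142]
tcp_rot: [0.0, 0.165, 0.986, 0.0]
force: [1.7, -0.3, 0.5]
finger_gap: 0.0274
finger_force: 0.0
```

Call:
{"name": "step_arm", "arguments": {
  "increments": [
    [[-2.7,-2.6,0,0],[-5.4,-5.2,0,0],[-8.1,-7.8,0,-4],[-10.8,-10.4,0,-9],[-13.5,-13,0,-14]]
  ]
}}

```text
time_s: 2.15
eef_pos: [0.4845, 0.1594, 0.2143]
tcp_rot: [0.0, 0.042, 0.999, 0.0]
force: [0.6, 0.9, 0.4]
finger_gap: 0.0003
finger_force: 0.0
```

Call:
{"name": "step_arm", "arguments": {
  "increments": [
    [[0,0,4,0],[0,0,8,0],[0,0,12,0],[0,0,15,0],[0,0,16.9,0]]
  ]
}}

```text
time_s: 2.57
eef_pos: [0.4825, 0.1606, 0.042]
tcp_rot: [-0.001, 0.044, 0.999, -0.0]
force: [-0.6, -0.3, -0.6]
finger_gap: 0.0004
finger_force: 0.0
```

Run:
```python
from h import *
c=cv2.resize(read_camera("side")[120:320,180:380],None,fx=3,fy=3,interpolation=cv2.INTER_CUBIC);cv2.imwrite("pics/side2.png",c);s=read_state();print(s["eef_pos"],s["force"])
```

```text
[0.4812821  0.16030904 0.0400313 ] [-4.52257992 -1.46641582 -2.45331898]
```

View pics/side2.png

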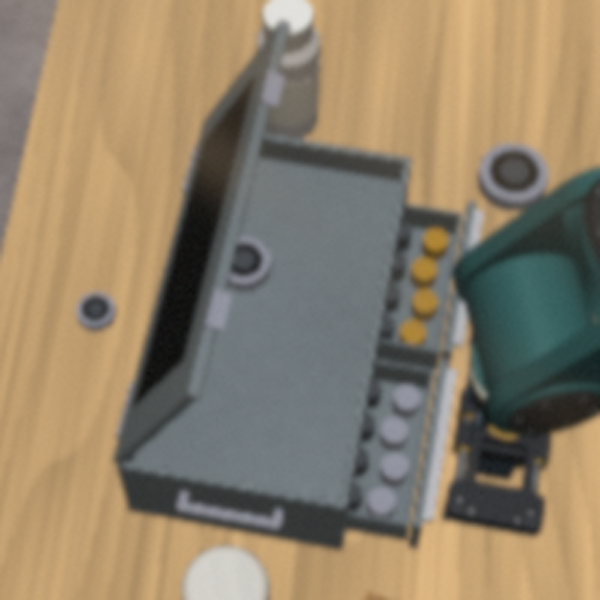

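The fingers stand just in front of the left lip, clear of it. Raising slightly, then pushing slowly.

Call:
{"name": "step_arm", "arguments": {
  "increments": [
    [[-1,0,-0.5,0],[-2,0,-0.5,0],[-3,0,-0.5,0],[-4,0,-0.5,0],[-5,0,-0.5,0]]
  ]
}}

```text
time_s: 3.03
eef_pos: [0.5357, 0.1569, 0.0513]
tcp_rot: [0.001, 0.044, 0.999, 0.0]
force: [-3.1, 1.2, 2.1]
finger_gap: 0.0005
finger_force: 1.3
```

Call:
{"name": "step_arm", "arguments": {
  "increments": [
    [[-0.8,0,0,0],[-1.6,0,0,0],[-2.4,0,0,0],[-2.8,0,0,0],[-2.8,0,0,0]]
  ]
}}

```text
time_s: 3.45
eef_pos: [0.5622, 0.1543, 0.0498]
tcp_rot: [-0.0, 0.044, 0.999, -0.0]
force: [-0.4, 0.9, -0.4]
finger_gap: 0.0006
finger_force: 0.0
```

Call:
{"name": "step_arm", "arguments": {
  "increments": [
    [[-0.2,0,0,0],[-0.4,0,0,0],[-0.6,0,0,0],[-0.6,0,0,0]]
  ]
}}

```text
time_s: 3.78
eef_pos: [0.5628, 0.1539, 0.0492]
tcp_rot: [-0.005, 0.044, 0.999, -0.001]
force: [-31.6, 7.5, 25.4]
finger_gap: 0.0005
finger_force: 16.3
```

Position and force both say the left drawer is home. Next is the right one.

Call:
{"name": "step_arm", "arguments": {
  "increments": [
    [[1.5,0,0,0],[4.0,0,0,0],[6.5,0,0,0],[8.8,-1,0,0],[8.8,-4.5,0,0]]
  ]
}}

```text
time_s: 4.2
eef_pos: [0.4727, 0.1186, 0.0496]
tcp_rot: [-0.001, 0.042, 0.999, -0.0]
force: [1.8, -1.8, -1.3]
finger_gap: 0.0006
finger_force: 0.0
```

Call:
{"name": "step_arm", "arguments": {
  "increments": [
    [[0,-4,0,0],[0,-8,0,0],[0,-11,0,0],[0,-12.5,0,0],[0,-12.5,0,0]]
  ]
}}

```text
time_s: 4.62
eef_pos: [0.465, -0.0102, 0.0501]
tcp_rot: [0.0, 0.045, 0.999, -0.0]
force: [-0.2, 0.3, 0.6]
finger_gap: 0.0008
finger_force: 0.0
```

Call:
{"name": "step_arm", "arguments": {
  "increments": [
    [[-1,0,0,0],[-2,0,0,0],[-3,0,0,0],[-4,0,0,0],[-5,0,0,0]]
  ]
}}

```text
time_s: 5.03
eef_pos: [0.5161, -0.0115, 0.0498]
tcp_rot: [-0.0, 0.043, 0.999, 0.0]
force: [-2.9, 1.3, 1.0]
finger_gap: 0.0005
finger_force: 1.3
```

Call:
{"name": "step_arm", "arguments": {
  "increments": [
    [[-0.8,0,0,0],[-1.6,0,0,0],[-2.4,0,0,0],[-3.0,0,0,0],[-3.1,0,0,0]]
  ]
}}

```text
time_s: 5.45
eef_pos: [0.5471, -0.015, 0.05]
tcp_rot: [0.0, 0.044, 0.999, -0.0]
force: [-0.8, 0.7, -0.4]
finger_gap: 0.0005
finger_force: 0.3
```

Call:
{"name": "step_arm", "arguments": {
  "increments": [
    [[-0.2,0,0,0],[-0.4,0,0,0],[-0.6,0,0,0],[-0.6,0,0,0]]
  ]
}}

```text
time_s: 5.78
eef_pos: [0.5477, -0.0152, 0.0492]
tcp_rot: [-0.004, 0.044, 0.999, 0.0]
force: [-23.1, 2.2, 17.4]
finger_gap: 0.0006
finger_force: 11.7
```

Both drawers are home. Backing off, rising, and checking with a picture.

Call:
{"name": "step_arm", "arguments": {
  "increments": [
    [[1.5,0,0,0],[4.5,0,0,0],[5,0,-3,0],[5,0,-7,0],[5,0,-11,0]]
  ]
}}

```text
time_s: 6.2
eef_pos: [0.5005, -0.0111, 0.1607]
tcp_rot: [-0.001, 0.044, 0.999, -0.0]
force: [1.7, 0.0, 0.7]
finger_gap: 0.0006
finger_force: 0.0
```

Call:
{"name": "step_arm", "arguments": {
  "increments": [
    [[0,1.5,-3.7,0],[0,3,-7.4,0],[0,4.5,-11.1,0],[0,6,-14.8,0],[0,8,-18.4,0]]
  ]
}}

```text
time_s: 6.62
eef_pos: [0.5085, 0.0688, 0.3464]
tcp_rot: [0.001, 0.044, 0.999, -0.0]
force: [0.6, 0.4, -0.6]
finger_gap: 0.0006
finger_force: 0.0
```

Run:
```python
from fit import *
p=np.load('p.npy');p[3]=p[4]=0;P=pts(p);out=[]
for cam,(r0,c0) in(('top',(130,150)),('side',(120,180))):
    z=2
    im=read_camera(cam);cr=cv2.resize(im[r0:r0+200,c0:c0+200],None,fx=z,fy=z,interpolation=cv2.INTER_CUBIC)
    for k,v in P.items():
        q=((proj(cam,v)[0]+.5-[c0,r0])*z).astype(int);cv2.circle(cr,tuple(int(t) for t in q),2,(0,0,255),-1)
    out.append(cr)
cv2.imwrite('pics/both3.png',np.hstack(out));print(read_state()["eef_pos"])
```

```text
[0.5113409  0.07049041 0.35029157]
```

View pics/both3.png

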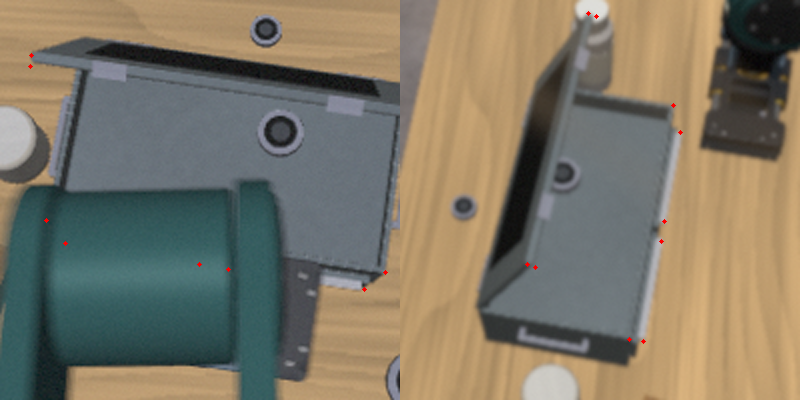

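Both lips lie on the predicted home line and the lid is unmoved. Going over and behind its edge.

Call:
{"name": "step_arm", "arguments": {
  "increments": [
    [[-4,0,-0.7,0],[-8,0,-0.7,0],[-12,0,-0.7,0],[-16,0,-0.7,0],[-20,0,-0.7,0]]
  ]
}}

```text
time_s: 7.13
eef_pos: [0.7098, 0.0506, 0.3502]
tcp_rot: [-0.0, 0.044, 0.999, -0.0]
force: [-0.8, 0.0, 1.2]
finger_gap: 0.0002
finger_force: 0.0
```

Call:
{"name": "step_arm", "arguments": {
  "increments": [
    [[-3,0,0,0],[-4.6,0,2,0],[-4.6,0,5,0],[-4.6,0,8,0],[-4.6,0,8.5,0]]
  ]
}}

```text
time_s: 7.55
eef_pos: [0.7515, 0.0467, 0.2594]
tcp_rot: [-0.004, 0.044, 0.999, -0.0]
force: [-0.0, 0.4, -0.1]
finger_gap: 0.0003
finger_force: 0.0
```

Call:
{"name": "step_arm", "arguments": {
  "increments": [
    [[2.0,0,-0.3,0],[3.2,0,0.0,0],[4.3,0,0.5,0],[5.7,0,1.4,0],[7.0,0,2.4,0]]
  ]
}}

```text
time_s: 7.97
eef_pos: [0.6848, 0.0531, 0.2441]
tcp_rot: [0.002, 0.044, 0.999, 0.0]
force: [1.3, -0.6, 6.5]
finger_gap: 0.0007
finger_force: 2.3
```

Call:
{"name": "step_arm", "arguments": {
  "increments": [
    [[1.2,0,1.2,0],[2.3,0,2.4,0],[3.2,0,3.8,0],[4.0,0,5.2,0],[4.7,0,6.7,0]]
  ]
}}

```text
time_s: 8.38
eef_pos: [0.6376, 0.0573, 0.1763]
tcp_rot: [0.001, 0.044, 0.999, 0.0]
force: [0.2, -0.4, 3.7]
finger_gap: 0.0005
finger_force: 1.9
```

Call:
{"name": "step_arm", "arguments": {
  "increments": [
    [[0.5,0,1.2,0],[0.8,0,2.3,0],[1.0,0,3.3,0],[1.1,0,4.2,0],[1.1,0,4.6,0]]
  ]
}}

```text
time_s: 8.8
eef_pos: [0.626, 0.0583, 0.1277]
tcp_rot: [-0.001, 0.044, 0.999, -0.0]
force: [-2.5, 0.1, 2.7]
finger_gap: 0.0003
finger_force: 1.4
```

Call:
{"name": "step_arm", "arguments": {
  "increments": [
    [[0,0,0.3,0],[0,0,0.6,0],[0,0,0.8,0],[0,0,0.8,0]]
  ]
}}

```text
time_s: 9.13
eef_pos: [0.6267, 0.0583, 0.1207]
tcp_rot: [0.0, 0.044, 0.999, -0.0]
force: [0.3, -0.3, -0.1]
finger_gap: 0.0003
finger_force: 0.0
```

Call:
{"name": "step_arm", "arguments": {
  "increments": [
    [[0,0,0.2,0],[0,0,0.4,0],[0,0,0.5,0],[0,0,0.5,0]]
  ]
}}

```text
time_s: 9.47
eef_pos: [0.6271, 0.0583, 0.12]
tcp_rot: [0.0, 0.044, 0.999, -0.0]
force: [-27.5, -2.2, 56.8]
finger_gap: 0.0002
finger_force: 28.5
```

The lid bottoms out at z = 0.120, firmly shut. Retreating.

Call:
{"name": "step_arm", "arguments": {
  "increments": [
    [[0,0,-1,0],[0,0,-4,0],[0,0,-8,0],[0,0,-12,0],[0,0,-14,0]]
  ]
}}

```text
time_s: 9.88
eef_pos: [0.6282, 0.0584, 0.2611]
tcp_rot: [0.003, 0.044, 0.999, 0.0]
force: [0.3, 0.2, 1.1]
finger_gap: -0.0002
finger_force: 0.0
```

Call:
{"name": "step_arm", "arguments": {
  "increments": [
    [[4,0,0,0],[8,0,0,0],[12,0,0,0],[12,0,0,0]]
  ]
}}

```text
time_s: 10.22
eef_pos: [0.5012, 0.069, 0.2552]
tcp_rot: [-0.001, 0.043, 0.999, -0.0]
force: [0.4, -0.3, 0.7]
finger_gap: 0.0004
finger_force: 0.0
```

Run:
```python
from fit import *
p=np.load('p.npy');p[3:]=0;P=pts(p);out=[]
for cam,(r0,c0) in(('top',(130,150)),('side',(120,180))):
    z=2
    im=read_camera(cam);cr=cv2.resize(im[r0:r0+200,c0:c0+200],None,fx=z,fy=z,interpolation=cv2.INTER_CUBIC)
    for k,v in P.items():
        q=((proj(cam,v)[0]+.5-[c0,r0])*z).astype(int);cv2.circle(cr,tuple(int(t) for t in q),2,(0,0,255),-1)
    out.append(cr)
cv2.imwrite('pics/both4.png',np.hstack(out));s=read_state();print(s["eef_pos"],s["force"])
```

```text
[0.50640633 0.06893816 0.25656733] [ 0.63647356 -0.18433691  0.32280883]
```

View pics/both4.png

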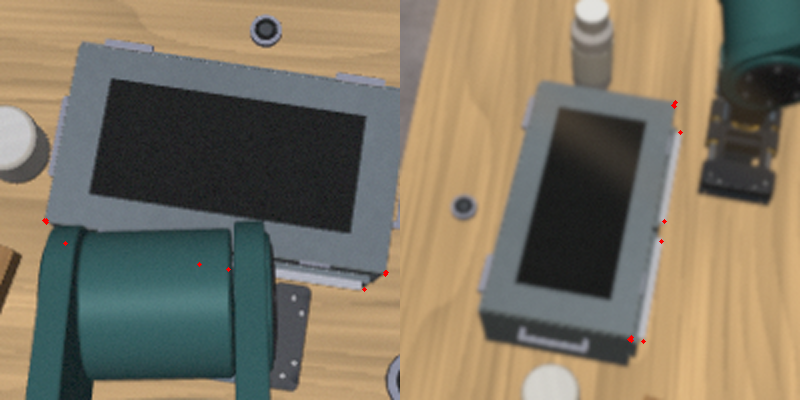

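The lid is shut, both lips are home, the bystanders have not moved, and the arm is clear.

```bash
python3 -c "from workcell import *;print(finish_job())"
```

```text
the job is handed in; nothing more can be done
None
```

I pushed both drawers home, then shut the lid, and handed the job in at about 10 s of robot time; the last pictures show the chest closed and the filter and can unmoved (the carton was mostly out of view), and the hand-in call returned no verdict.

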